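# Seat the last pin in the cobbler's bench jack

### The arm

A 7-joint arm with a two-finger parallel gripper is mounted at the origin on the work surface. World frame = base frame: x ahead of the robot, y to its left, z up, the work surface at z = 0. Lengths are in mm, angles in rad, forces in N, time in s.
With the tool pointing down it reaches from about 425 to 875 mm from the base axis. Payload 4.7 kg.
Tool frame: the origin (TCP) lies at the very end of the fingers, on their centre line; the grasp point (between the pads) lies 19 mm behind it; z points along the fingers, y is the line along which they close (so a half turn about z gives the same grasp; the last joint's range is limited). The gripper opens to 85 mm and grips with 20 to 120 N. Pads are 22 mm wide; open, the fingers measure 114 mm over their backs; the gripper's body (76 mm by 85 mm) begins 54 mm behind the grasp point. The pads swing forward as they close: fully open they stand 13 mm farther back than shut.
Start: joints at [-1.095, 0.321, -0.07, 1.45, 0.023, 1.371, -0.057], TCP at [289.643, 581.921, 231.349] pointing down, gripper open.
Joint ranges: [-2.86, 2.86], [-0.3, 2.09], [-1.38, 1.24], [0.06, 2.45], [-1.56, 4.7], [0.09, 2.05], [-2.69, 2.69]. Speed limits (rad/s): [2.57, 2.57, 3.14, 3.14, 3.14, 3.14, 3.14].

### API

Orientations are given as a rotation vector (axis times angle).
In Python, from plant import status, imaging, robot gives the robot as it stands.
- The arm moves only by the tool play_rows, never from a script. Its arguments are lists of equal length, an entry for each row: "rotation": the turn, a rotation vector about the tool's x, y, z in rad, a list of three; "dp": the shift along the tool's x, y, z in mm, a list of three; "fingers": the opening, from 0 (shut) to 1 (fully open). In form: {"rotation": [[wx, wy, wz], ...], "dp": [[x, y, z], ...], "fingers": [fingers, ...]}. A call has 1 to 20 rows; each row shifts and turns the commanded pose from where the row before left it, along the tool's axes as they then stand; what a row does not reach is not made up. A row lasts 1/12 s, in which the tool goes at most 41.7 mm and 7.16 degrees, less where a joint would pass 70% of its speed; a pose out of reach is approached as far as the arm can. A call with a gripper value outside its range is refused whole. The fingers move at their own pace and stop on an object; "force" is the grip in N (left out, the last holds). Time passes only in rows, so rows that do not move let the fingers close. It gives the time, the measured TCP pose, the force, the opening and the grip force at its end, in the units of the state.
- status.get_state(): the state, without advancing time (a new reading comes with each control period).
- imaging.grab_frame(name): name is "scene" or "top" or "wrist"; returns a dict with "pixels" (400x640x3 uint8, blue, green, red), "fx", "fy", "cx", "cy" (pixels), "extrinsics" (4x4, takes a point from camera to world coordinates). Camera axes: x right, y down, z forward; pixel columns grow to the right and rows downward; lengths in mm; the calibration is good to about 2 mm. A picture is of the moment at which its call begins. There is no depth.
- robot.finish_job(): hands the job in; it is judged then, once.
The state is a dict: "t": time; "joints": joint angles; "qvel": joint speeds; "joint_efforts": joint torques, N m; "tcp_pos": TCP position; "eef_rot": TCP orientation; "ft_force": force on the tool from outside, world axes, zero at the start; "wrist_torque": the same for the moment, N m; "grip_width": finger opening in mm; "grasp_force": force on a finger pad.
Only numpy, scipy, OpenCV 4.12 (cv2) and the standard library are available. Lean on these libraries where they do the work, as an engineer would, in place of code of your own. Each camera call takes 0.05 s, during which the arm holds its last target. There are 200 camera calls.

### The job

Take the stout steel last pin (not the slim one) by its top post, lean it about 20 degrees and enter the edge of its foot into the mouth of the iron bench jack first; then straighten it upright and slide it fully home until its collar rests on the jack. Lower it in gently, do not drop it, leave the slim pin standing where it is, and let go.

Things in the scene. Friction and masses are not known exactly. Their poses are not given: they have to be found in the camera images.
- last_pin_grip (a point): Stout last pin: bare steel, 118 mm tall, upright, loose, 0.25-0.45 kg. From the foot up: round shaft 32 mm in diameter, 60 mm long, foot bevelled 3 mm; collar 58 mm in diameter, 8 mm thick; round grip post 24 mm in diameter, 50 mm tall. This point: centre of the post, on the axis, 25 mm above the collar's top, 93 mm above the foot. z runs up the axis.
- last_pin_foot (a point): Centre of the stout pin's flat foot, on its axis, 93 mm below the centre of its grip post. z runs up the axis. With the pin home in the jack its collar rests on the jack's rim and its foot is 60 mm below the rim.
- jack_mouth (a point): Bench jack: grey iron socket fixed to the bench; round plate 110 mm in diameter, column 72 mm in diameter, 75 mm tall in all. Vertical bore 38 mm in diameter, 63 mm deep, mouth countersunk at 45 degrees, 50 mm across at the rim. This point: centre of the mouth, level with the rim; z up. A small screw sticks out of its side 40 mm up, only for looks.
- slim_pin_grip (a point): Slim pin, a bystander: same steel, build and height (118 mm), loose, upright, but with a 20 mm shaft, 38 mm collar and 16 mm post. This point: centre of its post, 93 mm above its foot. It, the stout pin and the jack stand in any order from left to right, at least 140 mm apart, with low tools (under 30 mm high) lying between.

How it is judged:
By the outcome, as a careful person would: the job done as asked, in the order asked, and still so for the second after the job is handed in, with the robot touching nothing.
It also fails if it takes over 48 s, if anything falls off the work surface, if the arm or the gripper's body presses on something with over 40 N, if the wrist force passes 120 N, or if a joint passes its speed limit or range.

## Working session

There is one attempt and no reset: what is moved stays moved. The work goes in short steps, Python scripts to look and compute and a tool call to move; the robot and the scene stay as the last step left them, time stands still between calls to the robot, and variables do not carry over. Pictures are saved under pics/ and viewed, at most 10 in all, crops included, and the job is handed in when it is done.

Besides the shell and the picture viewer there is one more tool, called after "Request:" as a command line: name --argument value ..., lists and objects as JSON in quotes. play_rows: Moves the arm, as the interface text tells. Its arguments: {"type":"object","properties":{"rotation":{"type":"array"},"dp":{"type":"array"},"fingers":{"type":"array"},"force":{"type":"number"}},"required":["rotation","dp","fingers"]}

```bash
mkdir -p pics
python3 - <<'E'
from plant import status, imaging, robot
import cv2,numpy as np
s=status.get_state();print({k:np.round(v,3) for k,v in s.items()})
for n in("scene","top"):
    f=imaging.grab_frame(n);cv2.imwrite(f"pics/{n}0.png",f["pixels"]);print(n,f["fx"],f["cx"],f["cy"],np.round(f["extrinsics"],3).tolist())
E
```

```text
{'t': np.float64(0.0), 'joints': array([-1.095,  0.322, -0.07 ,  1.452,  0.023,  1.371, -0.057]), 'qvel': array([ 0.001, -0.001, -0.001,  0.   ,  0.   , -0.   , -0.   ]), 'joint_efforts': array([ 0.0000e+00, -4.9358e+01, -3.8200e-01, -3.1434e+01,  1.3000e-02,
        1.1000e-02, -0.0000e+00]), 'tcp_pos': array([289.422, 581.405, 230.213]), 'eef_rot': array([-7.190e-01, -3.058e+00,  3.000e-03]), 'ft_force': array([0.929, 1.258, 0.402]), 'wrist_torque': array([ 0.005, -0.004, -0.025]), 'grasp_force': np.float64(0.0), 'grip_width': np.float64(85.426)}
scene 382.1930171059421 319.0560299059536 200.37482512319454 [[-0.279, 0.682, -0.676, 1035.056], [0.96, 0.198, -0.196, 154.774], [0.0, -0.704, -0.71, 609.797], [0.0, 0.0, 0.0, 1.0]]
top 381.46504408088236 319.496478137233 196.46049529879113 [[0.019, -0.995, 0.102, 457.398], [-0.999, -0.023, -0.034, 26.596], [0.036, -0.101, -0.994, 740.129], [0.0, 0.0, 0.0, 1.0]]
```

View pics/top0.png

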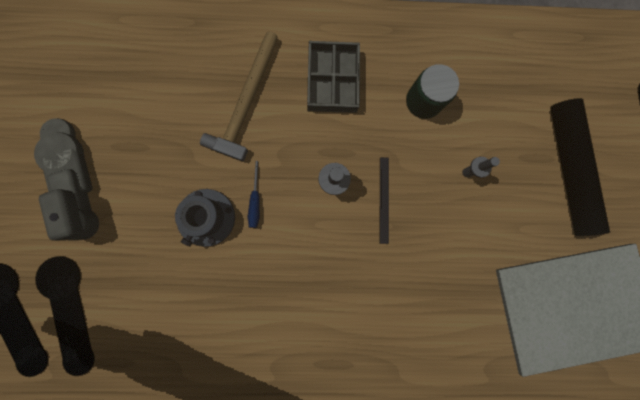

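View pics/scene0.png

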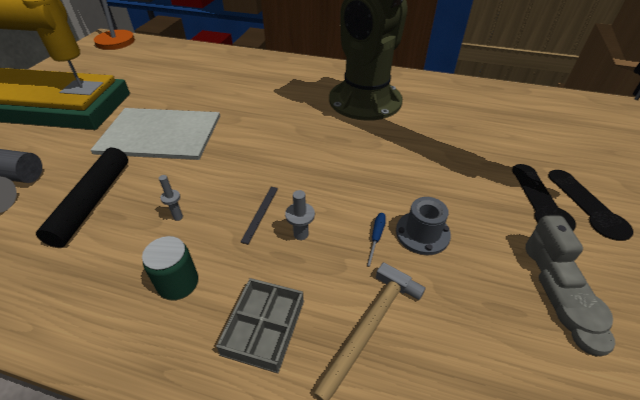

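The top view shows the stout pin's collar at about (334,179) and post top at (341,174), the jack mouth at about (200,215), and the slim pin at about (482,168). The scene view agrees, with the stout pin at (299,213) and the jack at (430,208).

```bash
cat > h.py <<'E'
import cv2,numpy as np
from scipy.spatial.transform import Rotation as R
from plant import status, imaging, robot
def ray(f,u,v):
    E=np.array(f["extrinsics"]);d=E[:3,:3]@[(u-f["cx"])/f["fx"],(v-f["cy"])/f["fy"],1];return E[:3,3],d/np.linalg.norm(d)
def onz(f,u,v,z):
    o,d=ray(f,u,v);return o+d*(z-o[2])/d[2]
def proj(f,p):
    E=np.linalg.inv(np.array(f["extrinsics"]));c=E[:3,:3]@np.array(p)+E[:3,3];return np.round([f["fx"]*c[0]/c[2]+f["cx"],f["fy"]*c[1]/c[2]+f["cy"]],1)
def tri(a,b):
    (o1,d1),(o2,d2)=a,b;s=np.linalg.lstsq(np.c_[d1,-d2],o2-o1,rcond=None)[0];p,q=o1+s[0]*d1,o2+s[1]*d2;return (p+q)/2,np.linalg.norm(p-q)
def crop(f,x,y,w,h,k,name):
    cv2.imwrite(name,cv2.resize(f["pixels"][y:y+h,x:x+w],None,fx=k,fy=k,interpolation=cv2.INTER_CUBIC))
E
python3 - <<'E'
from h import *
t=imaging.grab_frame("top");s=imaging.grab_frame("scene")
a=t["pixels"][140:255,165:365];b=s["pixels"][180:260,280:460]
cv2.imwrite("pics/c1.png",np.vstack([cv2.convertScaleAbs(cv2.resize(i,(800,int(i.shape[0]*800/i.shape[1])),interpolation=cv2.INTER_CUBIC)[:300 if i is b else 460],alpha=1.5) for i in (a,b)])[:760])
im=cv2.imread("pics/c1.png");cv2.imwrite("pics/c1.png",cv2.resize(im,None,fx=.75,fy=.75));print(im.shape)
E
```

```text
(760, 800, 3)
```

View pics/c1.png

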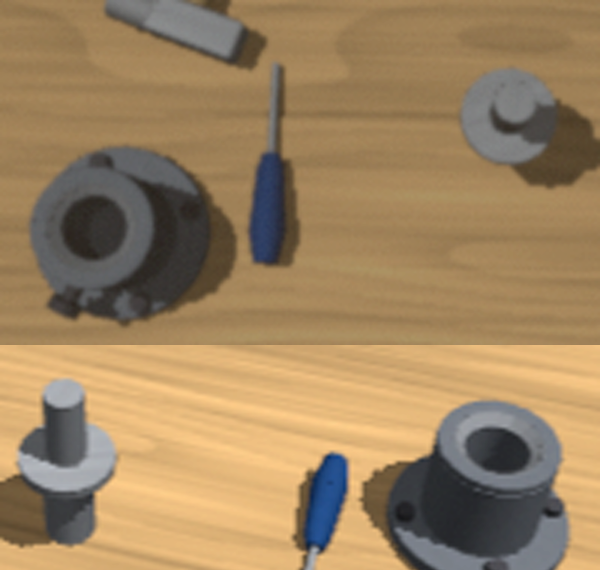

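Run:
```python
from h import *
t=imaging.grab_frame("top");s=imaging.grab_frame("scene")
for n,a,b,z in (("post",(337.3,174.3),(299.2,194.4),118),("collar",(334.3,178.7),(300.1,212.2),68),("jack",(195.7,216.7),(429.4,210.3),75),("slimtop",(493,161),(165,179),118)):
    print(n,onz(t,*a,z).round(1),onz(s,*b,z).round(1),[np.round(x,1) for x in tri(ray(t,*a),ray(s,*b))])
```

```text
post [558.9 -23.5 118. ] [562.2 -20.6 118. ] [array([559.1, -22.8, 114.7]), np.float64(1.9)]
collar [558.9 -22.3  68. ] [560.5 -21.3  68. ] [array([559.1, -22.1,  66.4]), np.float64(0.6)]
jack [485.8 216.6  75. ] [492.5 217.9  75. ] [array([486.1, 218.6,  68.7]), np.float64(0.2)]
slimtop [ 588.1 -285.9  118. ] [ 594. -281.  118.] [array([ 588.8, -287.5,  112.3]), np.float64(2.4)]
```

Measured: the stout pin is near (559.5, -22) and the jack near (488, 217). Heights match to within 6 mm, so this is good enough to go above the jack and look from close by.

Request:
play_rows --rotation '[[0, 0, 0], [0, 0, 0], [0, 0, 0], [0, 0, 0], [0, 0, 0], [0, 0, 0], [0, 0, 0], [0, 0, 0], [0, 0, 0], [0, 0, 0], [0, 0, 0], [0, 0, 0], [0, 0, 0.115], [0, 0, 0.115], [0, 0, 0.115], [0, 0, 0.115], [0, 0, 0.115], [0, 0, 0.115], [0, 0, 0], [0, 0, 0]]' --dp '[[-28.4, -19.8, 0], [-28.4, -19.8, 0], [-28.4, -19.8, 0], [-28.4, -19.8, 0], [-28.4, -19.8, 0], [-28.4, -19.8, 0], [-28.4, -19.8, 0], [-28.4, -19.8, 0], [-28.4, -19.8, 0], [-28.4, -19.8, 0], [-28.4, -19.8, 0], [-28.4, -19.8, 0], [0, 0, 0], [0, 0, 0], [0, 0, 0], [0, 0, 0], [0, 0, 0], [0, 0, 0], [0, 0, 0], [0, 0, 0]]' --fingers '[1, 1, 1, 1, 1, 1, 1, 1, 1, 1, 1, 1, 1, 1, 1, 1, 1, 1, 1, 1]'

```text
t: 1.97
tcp_pos: [488.8, 217.4, 231.4]
eef_rot: [1.707, 2.638, 0.0]
ft_force: [-0.4, -0.7, -0.5]
grip_width: 85.5
grasp_force: 0.0
```

Run:
```python
from h import *
s=status.get_state();print(s["t"],np.round(s["tcp_pos"],1),np.round(R.from_rotvec(s["eef_rot"]).as_matrix(),3).tolist(),np.round(s["joints"],2))
f=imaging.grab_frame("wrist");cv2.imwrite("pics/w1.png",f["pixels"]);print(f["fx"],np.round(f["extrinsics"],3).tolist(),proj(f,(488,217,75)))
```

```text
1.9667 [488.8 217.4 231.4] [[-0.41, 0.912, 0.0], [0.912, 0.41, 0.0], [0.0, 0.0, -1.0]] [-0.68  0.07  0.23  1.75 -0.02  1.32 -0.03]
324.4559232330347 [[0.912, 0.395, 0.113, 460.789], [0.41, -0.877, -0.25, 281.117], [0.001, 0.274, -0.962, 374.073], [0.0, 0.0, 0.0, 1.0]] [314.4 180.4]
```

View pics/w1.png

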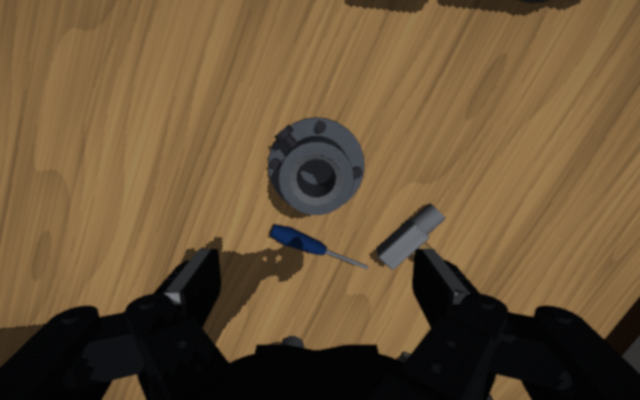

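The rim is centred at about (315,177), against a predicted (314.4,180.4), so the estimate is within about 3 mm. I'll refine it by fitting the rim.

Run:
```python
from h import *
f=imaging.grab_frame("wrist");g=cv2.cvtColor(f["pixels"],cv2.COLOR_BGR2GRAY)
r=cv2.resize(g[125:225,260:370],None,fx=6,fy=6,interpolation=cv2.INTER_CUBIC)
cv2.imwrite("pics/w1c.png",cv2.convertScaleAbs(r,alpha=2))
print(onz(f,315,177,75))
```

```text
[487.19296956 220.22612716  75.        ]
```

View pics/w1c.png

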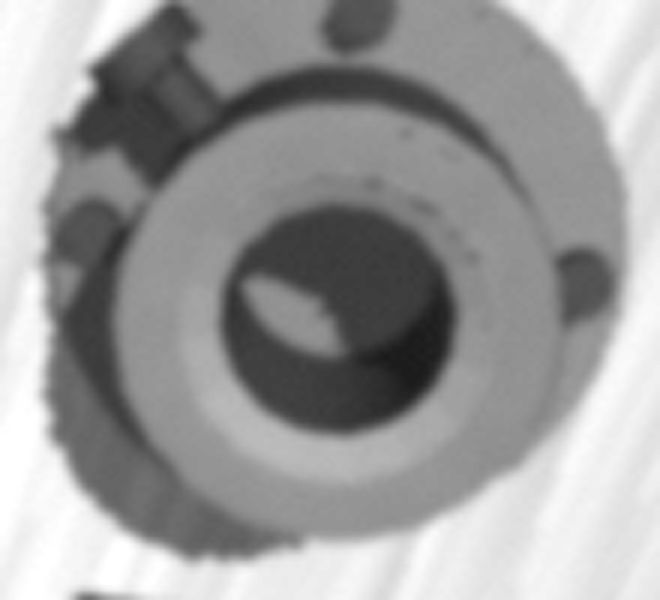

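The bore is at about (316.2,178.3), which puts the jack at about (488, 219). Next I go above the pin.

Request:
play_rows --rotation '[[0, 0, 0], [0, 0, 0], [0, 0, 0], [0, 0, 0], [0, 0, 0], [0, 0, 0], [0, 0, 0], [0, 0, 0], [0, 0, 0], [0, 0, 0], [0, 0, 0]]' --dp '[[-30.9, -4.2, 0], [-30.9, -4.2, 0], [-30.9, -4.2, 0], [-30.9, -4.2, 0], [-30.9, -4.2, 0], [-30.9, -4.2, 0], [-30.9, -4.2, 0], [-30.9, -4.2, 0], [0, 0, 0], [0, 0, 0], [0, 0, 0]]' --fingers '[1, 1, 1, 1, 1, 1, 1, 1, 1, 1, 1]' --force 60

```text
t: 2.98
tcp_pos: [558.6, -21.4, 231.2]
eef_rot: [-1.709, -2.635, -0.001]
ft_force: [-0.7, 0.2, -0.1]
grip_width: 85.4
grasp_force: 0.0
```

Run:
```python
from h import *
f=imaging.grab_frame("wrist")
u,v=proj(f,(559.5,-22,90)).astype(int);print(u,v,proj(f,(559.5,-22,118)),proj(f,(559.5,-22,68)))
x,y=u-55,v-50;print(x,y);crop(f,x,y,110,100,6,"pics/w2.png")
```

```text
315 185 [315.9 193.5] [315.9 179.8]
260 135
```

View pics/w2.png

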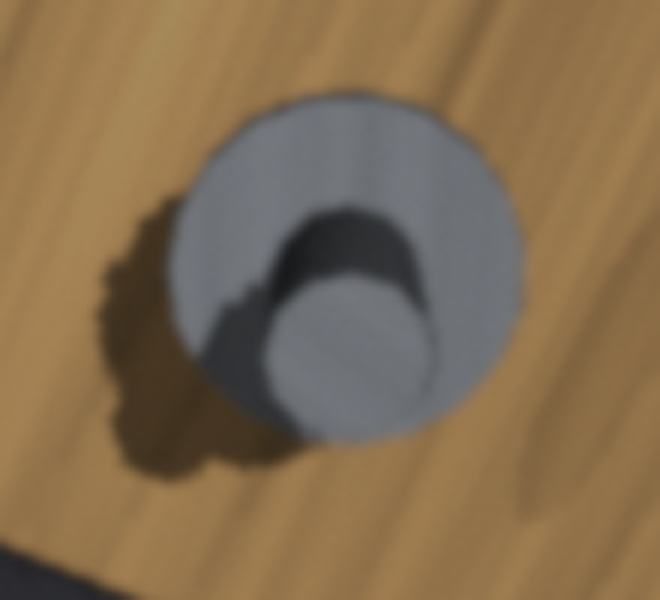

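The post top is at about (318.3,194.5) and the collar at about (317.8,180), so the pin is at about (561.3, -21.9). I'll correct for that, descend and grip.

Request:
play_rows --rotation '[[0, 0, 0], [0, 0, 0], [0, 0, 0], [0, 0, 0], [0, 0, 0], [0, 0, 0], [0, 0, 0], [0, 0, 0], [0, 0, 0], [0, 0, 0], [0, 0, 0], [0, 0, 0], [0, 0, 0], [0, 0, 0], [0, 0, 0], [0, 0, 0], [0, 0, 0], [0, 0, 0], [0, 0, 0], [0, 0, 0]]' --dp '[[-1.6, 2.3, 12], [0, 0, 15], [0, 0, 15], [0, 0, 15], [0, 0, 15], [0, 0, 15], [0, 0, 15], [0, 0, 15], [0, 0, 15], [0, 0, 12], [0, 0, 6], [0, 0, 5], [0, 0, 0], [0, 0, 0], [0, 0, 0], [0, 0, 0], [0, 0, 0], [0, 0, 0], [0, 0, 0], [0, 0, 0]]' --fingers '[1, 1, 1, 1, 1, 1, 1, 1, 1, 1, 1, 1, 1, 1, 0, 0, 0, 0, 0, 0]' --force 60

```text
t: 4.7
tcp_pos: [561.5, -22.8, 76.8]
eef_rot: [1.711, 2.635, 0.0]
ft_force: [-1.0, -0.4, 3.0]
grip_width: 22.7
grasp_force: 58.5
```

Gripped: width 22.7 mm, 58.5 N. Next I lift, carry and tilt.

Request:
play_rows --rotation '[[0, 0, 0], [0, 0, 0], [0, 0, 0], [0, 0, 0], [0, 0, 0], [0, 0, 0], [0, 0, 0], [0, 0, 0], [0, 0, 0], [0, 0, 0], [0, 0, 0], [0, 0, 0], [0, 0, 0], [0, 0, 0], [0, 0, 0], [0, 0, 0], [0, 0, 0], [0, 0, 0], [0, 0, 0], [0, 0, 0]]' --dp '[[0, 0, -8], [0, 0, -16], [0, 0, -18], [0, 0, -18], [0, 0, -18], [0, 0, -18], [0, 0, -16], [0, 0, -8], [10.8, 2.4, 0], [20.8, 4.8, 0], [22.8, 5.3, 0], [22.8, 5.3, 0], [22.8, 5.3, 0], [22.8, 5.3, 0], [22.8, 5.3, 0], [22.8, 5.3, 0], [22.8, 5.3, 0], [22.8, 5.3, 0], [20.8, 4.8, 0], [15, 3, 0]]' --fingers '[0, 0, 0, 0, 0, 0, 0, 0, 0, 0, 0, 0, 0, 0, 0, 0, 0, 0, 0, 0]' --force 70

```text
t: 6.37
tcp_pos: [509.9, 232.2, 194.5]
eef_rot: [-1.705, -2.635, 0.003]
ft_force: [0.1, -0.0, -3.4]
grip_width: 22.3
grasp_force: 68.7
```

Request:
play_rows --rotation '[[0.05, 0, 0], [0.05, 0, 0], [0.05, 0, 0], [0.05, 0, 0], [0.05, 0, 0], [0.05, 0, 0], [0.05, 0, 0], [0, 0, 0], [0, 0, 0], [0, 0, 0]]' --dp '[[0, 0, 0], [0, 0, 0], [0, 0, 0], [0, 0, 0], [0, 0, 0], [0, 0, 0], [0, 0, 0], [0, 0, 0], [0, 0, 0], [0, 0, 0]]' --fingers '[0, 0, 0, 0, 0, 0, 0, 0, 0, 0]'

```text
t: 7.2
tcp_pos: [511.7, 229.1, 195.6]
eef_rot: [-1.59, -2.449, 0.433]
ft_force: [0.4, 0.4, -2.5]
grip_width: 22.1
grasp_force: 69.5
```

```bash
cat > foot.py <<'E'
from h import *
def show(name=None):
    s=status.get_state();M=R.from_rotvec(s["eef_rot"]).as_matrix();p=np.array(s["tcp_pos"])
    F=p+M@[0.9,0,76.8];print("t",round(s["t"],2),"tcp",p.round(1),"foot",F.round(1),"tilt",np.degrees(np.arccos(-M[2,2])).round(1),"F",np.round(s["ft_force"],1),"w",round(s["grip_width"],1))
    return s,M,p,F
E
python3 - <<'E'
from foot import *
s,M,p,F=show()
print(np.round(M.T@(np.array([487.1,218.6,100])-F),1),M.round(3).tolist())
f=imaging.grab_frame("scene");c=f["pixels"][130:250,360:500];g=imaging.grab_frame("top")["pixels"][160:260,130:270]
g=cv2.resize(g,(140,100))
cv2.imwrite("pics/s2.png",cv2.convertScaleAbs(cv2.resize(np.hstack([c,np.vstack([g,np.zeros((20,140,3),np.uint8)])]),None,fx=2.85,fy=2.85,interpolation=cv2.INTER_CUBIC),alpha=1.3))
print(proj(f,F),proj(f,p))
E
```

```text
t 7.2 tcp [511.7 229.1 195.6] foot [487.3 219.2 123.4] tilt 20.1 F [ 0.4  0.4 -2.5] w 22.1
[-0.5  7.6 22.2] [[-0.407, 0.858, -0.313], [0.913, 0.382, -0.14], [0.0, -0.343, -0.939]]
[435.8 190.4] [450.2 169.9]
```

View pics/s2.png

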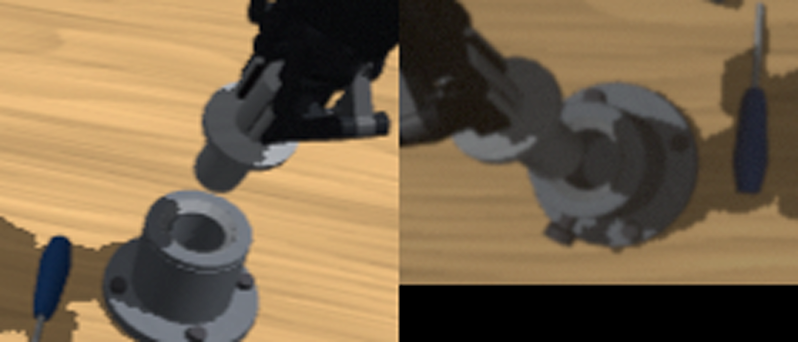

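The leaning pin's foot is at about crop (220,178), just above the jack mouth at about (197,233). That matches the predicted foot position within 2 px. Now I enter the foot edge, tilted.

Request:
play_rows --rotation '[[0, 0, 0], [0, 0, 0], [0, 0, 0], [0, 0, 0], [0, 0, 0], [0, 0, 0], [0, 0, 0], [0, 0, 0], [0, 0, 0], [0, 0, 0], [0, 0, 0], [0, 0, 0], [0, 0, 0], [0, 0, 0], [0, 0, 0], [0, 0, 0]]' --dp '[[-0.5, 1.34, 3.76], [0, 1.34, 3.76], [0, 1.34, 3.76], [0, 1.34, 3.76], [0, 1.34, 3.76], [0, 1.34, 3.76], [0, 1.34, 3.76], [0, 1.34, 3.76], [0, 1.34, 3.76], [0, 1.34, 3.76], [0, 1.34, 3.76], [0, 1.34, 3.76], [0, 1.34, 3.76], [0, 1.34, 3.76], [0, 0, 0], [0, 0, 0]]' --fingers '[0, 0, 0, 0, 0, 0, 0, 0, 0, 0, 0, 0, 0, 0, 0, 0]'

```text
t: 8.63
tcp_pos: [512.0, 228.2, 140.2]
eef_rot: [-1.59, -2.449, 0.434]
ft_force: [-0.5, 0.4, -3.9]
grip_width: 22.7
grasp_force: 69.5
```

Run:
```python
from foot import *
s,M,p,F=show();f=imaging.grab_frame("scene");crop(f,370,140,120,100,5,"pics/s3.png");print(s["wrist_torque"])
```

```text
t 8.63 tcp [512.  228.2 140.2] foot [487.5 218.3  68.1] tilt 20.1 F [-0.5  0.4 -3.9] w 22.7
[ 0.24848867 -0.69197432 -0.01568749]
```

View pics/s3.png

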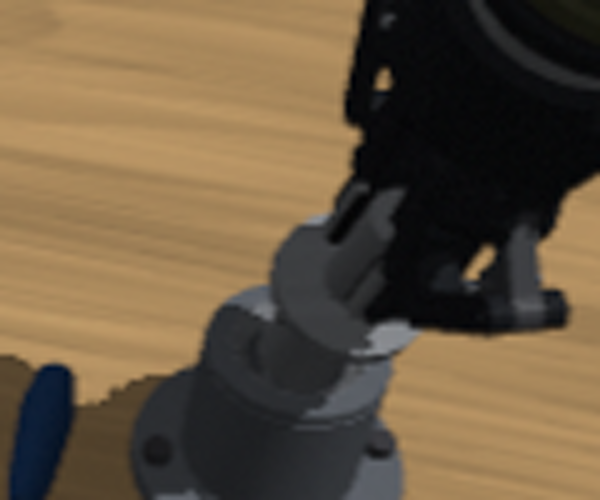

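The foot edge is in the mouth (collar tilted at about (340,290), foot inside the rim) and the force reading is only the pin's weight. Now I straighten it, pivoting about the foot.

Request:
play_rows --rotation '[[-0.035, 0, 0], [-0.035, 0, 0], [-0.035, 0, 0], [-0.035, 0, 0], [-0.035, 0, 0], [-0.035, 0, 0], [-0.035, 0, 0], [-0.035, 0, 0], [-0.035, 0, 0], [-0.035, 0, 0], [0, 0, 0], [0, 0, 0], [0, 0, 0]]' --dp '[[0, -2.69, 0], [0, -2.69, 0], [0, -2.69, 0], [0, -2.69, 0], [0, -2.69, 0], [0, -2.69, 0], [0, -2.69, 0], [0, -2.69, 0], [0, -2.69, 0], [0, -2.69, 0], [0.4, 0.7, 0], [0, 0, 0], [0, 0, 0]]' --fingers '[0, 0, 0, 0, 0, 0, 0, 0, 0, 0, 0, 0, 0]'

```text
t: 9.77
tcp_pos: [488.9, 218.4, 146.0]
eef_rot: [-1.711, -2.635, -0.0]
ft_force: [-0.1, 0.2, -3.8]
grip_width: 22.4
grasp_force: 69.8
```

Run:
```python
from foot import *
s,M,p,F=show();print(np.round(s["wrist_torque"],2))
f=imaging.grab_frame("scene");g=imaging.grab_frame("top")
a=f["pixels"][140:240,370:490];b=g["pixels"][160:260,140:260]
cv2.imwrite("pics/s4.png",cv2.convertScaleAbs(cv2.resize(np.hstack([a,b]),None,fx=3.3,fy=3.3,interpolation=cv2.INTER_CUBIC),alpha=1.4))
```

```text
t 9.77 tcp [488.9 218.4 146. ] foot [488.6 219.3  69.2] tilt 0.0 F [-0.1  0.2 -3.8] w 22.4
[ 0.01  0.01 -0.01]
```

View pics/s4.png

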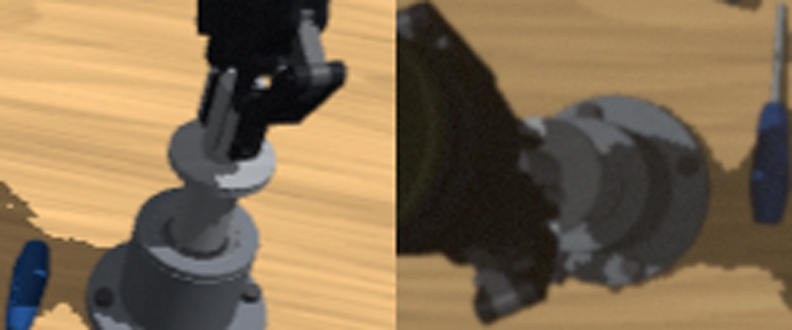

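The pin is upright over the bore, with the shaft inside the rim at about (205,235), and there are no side forces. Next I slide it down 24 mm and check the forces.

Request:
play_rows --rotation '[[0, 0, 0], [0, 0, 0], [0, 0, 0], [0, 0, 0], [0, 0, 0], [0, 0, 0], [0, 0, 0], [0, 0, 0]]' --dp '[[0, 0, 3], [0, 0, 3], [0, 0, 3], [0, 0, 3], [0, 0, 3], [0, 0, 3], [0, 0, 3], [0, 0, 3]]' --fingers '[0, 0, 0, 0, 0, 0, 0, 0]'

```text
t: 10.53
tcp_pos: [488.6, 218.2, 121.2]
eef_rot: [-1.711, -2.635, 0.0]
ft_force: [-0.8, 0.2, -4.4]
grip_width: 22.1
grasp_force: 69.8
```

No contact. Down to just above the rim.

Request:
play_rows --rotation '[[0, 0, 0], [0, 0, 0], [0, 0, 0], [0, 0, 0], [0, 0, 0], [0, 0, 0], [0, 0, 0], [0, 0, 0], [0, 0, 0], [0, 0, 0], [0, 0, 0]]' --dp '[[0, 0, 3], [0, 0, 3], [0, 0, 3], [0, 0, 3], [0, 0, 3], [0, 0, 3], [0, 0, 3], [0, 0, 3], [0, 0, 2], [0, 0, 1], [0, 0, 0]]' --fingers '[0, 0, 0, 0, 0, 0, 0, 0, 0, 0, 0]'

```text
t: 11.45
tcp_pos: [488.5, 218.2, 94.3]
eef_rot: [-1.711, -2.635, 0.001]
ft_force: [-0.1, 0.1, -3.9]
grip_width: 22.6
grasp_force: 69.8
```

Request:
play_rows --rotation '[[0, 0, 0], [0, 0, 0], [0, 0, 0], [0, 0, 0], [0, 0, 0], [0, 0, 0]]' --dp '[[0, 0, 0.6], [0, 0, 0.6], [0, 0, 0.6], [0, 0, 0.5], [0, 0, 0], [0, 0, 0]]' --fingers '[0, 0, 0, 0, 0, 0]'

```text
t: 11.95
tcp_pos: [488.6, 218.2, 92.3]
eef_rot: [1.711, 2.635, 0.0]
ft_force: [0.4, -0.1, -4.8]
grip_width: 22.7
grasp_force: 69.8
```

Request:
play_rows --rotation '[[0, 0, 0], [0, 0, 0], [0, 0, 0], [0, 0, 0]]' --dp '[[0, 0, 0.4], [0, 0, 0.4], [0, 0, 0], [0, 0, 0]]' --fingers '[0, 0, 0, 0]'

```text
t: 12.28
tcp_pos: [488.7, 218.3, 91.9]
eef_rot: [1.711, 2.635, 0.0]
ft_force: [-0.9, -1.0, 0.4]
grip_width: 22.5
grasp_force: 70.3
```

The collar has touched: the weight has come off the wrist and z is 91.9, as predicted. A touch more, then release gently and back off upward.

Request:
play_rows --rotation '[[0, 0, 0], [0, 0, 0], [0, 0, 0], [0, 0, 0], [0, 0, 0], [0, 0, 0], [0, 0, 0], [0, 0, 0], [0, 0, 0], [0, 0, 0]]' --dp '[[0, 0, 0.3], [0, 0, 0], [0, 0, 0], [0, 0, 0], [0, 0, 0], [0, 0, 0], [0, 0, 0], [0, 0, 0], [0, 0, 0], [0, 0, 0]]' --fingers '[0, 0, 0.35, 0.45, 0.55, 0.65, 0.75, 0.8, 0.8, 0.8]'

```text
t: 13.12
tcp_pos: [488.7, 218.2, 91.2]
eef_rot: [1.711, 2.635, 0.0]
ft_force: [0.4, -0.6, -0.1]
grip_width: 68.5
grasp_force: 0.0
```

Request:
play_rows --rotation '[[0, 0, 0], [0, 0, 0], [0, 0, 0], [0, 0, 0], [0, 0, 0], [0, 0, 0], [0, 0, 0], [0, 0, 0], [0, 0, 0], [0, 0, 0]]' --dp '[[0, 0, -5], [0, 0, -12], [0, 0, -20], [0, 0, -20], [0, 0, -20], [0, 0, -20], [0, 0, -20], [0, 0, -10], [0, 0, 0], [0, 0, 0]]' --fingers '[0.8, 0.8, 0.8, 0.8, 0.8, 0.8, 0.8, 0.8, 0.8, 0.8]'

```text
t: 13.95
tcp_pos: [488.8, 218.3, 218.6]
eef_rot: [1.711, 2.635, 0.002]
ft_force: [0.2, -0.4, -0.1]
grip_width: 68.3
grasp_force: 0.0
```

Run:
```python
from h import *
f=imaging.grab_frame("scene");print(proj(f,(488.5,219,133)),proj(f,(488.5,219,83)))
w=imaging.grab_frame("wrist")
a=f["pixels"][130:260,150:490];b=w["pixels"][100:260,220:420]
h=300;cv2.imwrite("pics/s5.png",np.vstack([cv2.resize(a,(780,298)),cv2.resize(np.hstack([b,np.zeros((160,212,3),np.uint8)]),(780,300))]))
```

```text
[436.7 187. ] [431.  206.1]
```

View pics/s5.png

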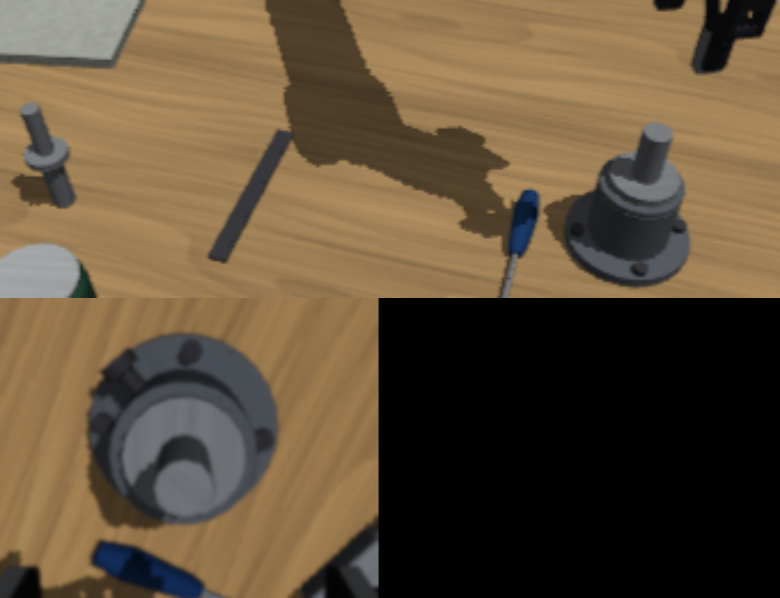

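The pin stands home with its collar on the rim (post top at about (657,132) in the crop), the slim pin is still standing at (45,150), and the gripper is clear.

```bash
python3 -c "
from plant import robot;print(robot.finish_job())"
```

```text
the job is handed in; nothing more can be done
None
```

The stout pin went into the jack foot edge first at a 20° lean, was straightened, lowered gently until its collar rested on the rim and let go; the slim pin is still standing, and I handed the job in at about 14 s of the 48 s allowed.

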